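# Sort the leftovers of a repair into the bench trays

### The job

Sort the five parts lying along the front of the table, left over from a repair, into the three trays: the battery and the black adapter belong in the red tray, the heat sink and the aluminium bar in the blue tray, and the solder spool in the yellow tray. Each part should end up right inside its tray, lying flat on the tray's floor with its top still upward, not on the rim or on another part. Leave the jar and the screwdriver where they are.

Things in the scene. Friction and masses are not known exactly. Their poses are not given: they have to be found in the camera images.
- red_tray: shallow open red plastic sorting tray, fixed to the table, 120 (its x) x 170 (its y) x 25 mm high outside; walls and floor 4 mm thick, so inside 112 x 162 mm and the floor's upper face 4 mm above the origin. Origin: centre of the underside. Stands somewhere on the table, turned up to 0.2 rad
- blue_tray: shallow open blue plastic sorting tray, fixed to the table, 120 (its x) x 170 (its y) x 25 mm high outside; walls and floor 4 mm thick, so inside 112 x 162 mm and the floor's upper face 4 mm above the origin. Origin: centre of the underside. Stands somewhere on the table, turned up to 0.2 rad
- yellow_tray: shallow open yellow plastic sorting tray, fixed to the table, 120 (its x) x 170 (its y) x 25 mm high outside; walls and floor 4 mm thick, so inside 112 x 162 mm and the floor's upper face 4 mm above the origin. Origin: centre of the underside. Stands somewhere on the table, turned up to 0.2 rad
- battery: one of the five parts on the front part of the table (similar things farther back or on the side bench are room clutter): 9 V block battery, orange and black, lying flat: 51 (its x, long) x 26 (its y) x 18 mm high; grasp across the 26 mm. Origin: centre of the underside.
- adapter: plain black mains adapter block, 45 (its x) x 62 (its y, long) x 30 mm high; grasp across the 45 mm. Origin: centre of the underside.
- heat_sink: silvery aluminium heat sink with fins on top, 42 (its x) x 60 (its y, long) x 27 mm high; grasp across the 42 mm; solid to the touch. Origin: centre of the underside.
- alu_bar: flat, pale silvery-white bare aluminium bar offcut, 30 (its x) x 72 (its y, long) x 10 mm high; grasp across the 30 mm. Origin: centre of the underside.
- spool: round spool of solder with grey flanges, standing on a flange, 52 mm diameter x 35 mm high, about 0.25 kg; grasp across the diameter, any direction. Origin: centre of the underside. Its z axis is the spool's axis
- jar: bystander: clear screw-top jar of fixings with a red lid, 58 mm diameter x 76 mm high, standing near the left edge of the table (not the similar one at the back). Origin: centre of the underside.
- screwdriver: bystander: blue-handled screwdriver, 26 x 196 (its y) x 25 mm, lying near the right edge of the table, pointing away from the robot or towards it. Origin: centre of the underside.
Things that resemble listed ones, but are neither listed nor needed, are in the scene too. Of the things that look like the alu_bar, take the one that is farthest from the robot's base at the start.

How it is judged:
By the outcome, as a careful person would: the job done as asked, in the order asked, and still so for the second after the job is handed in, with the robot touching nothing.
It also fails if it takes over 120 s, if anything falls off the work surface, if the arm or the gripper's body presses on something with over 40 N, if the wrist force passes 120 N, or if a joint passes its speed limit or range.

### The arm

A 6-joint arm with a two-finger parallel gripper is mounted at the origin on a cart in front of the work surface, level with it; the furniture and walls round the work are solid. World frame = base frame: x ahead of the robot, y to its left, z up, the work surface at z = 0. Lengths are in mm, angles in rad, forces in N, time in s.
With the tool pointing down it reaches from about 200 to 875 mm from the base axis. Payload 3.4 kg.
Tool frame: the origin (TCP) lies between the finger pads; the fingertips stand 22 mm ahead of it and the grasp point (between the pads) lies 3 mm ahead of it; z points along the fingers, y is the line along which they close (so a half turn about z gives the same grasp; the last joint's range is limited). The gripper opens to 94 mm and grips with 3 to 60 N. Pads are 16 mm wide; open, the fingers measure 119 mm over their backs; the gripper's body (75 mm by 177 mm) begins 78 mm behind the grasp point.
Start: joints at [-1.312, 0.276, 1.505, -0, 1.361, -0.121], TCP at [213.174, -534.06, 227.493] pointing down, gripper open.
Joint ranges: [-2.89, 2.89], [-0.75, 2.08], [0.22, 2.7], [-1.18, 4.32], [0.11, 2.71], [-2.7, 2.7]. Speed limits (rad/s): [2.57, 2.57, 3.14, 3.14, 3.14, 3.14].

### API

Orientations are given as a unit quaternion [w, x, y, z].
In Python, from bench import observe, capture, close_job gives the robot as it stands.
- The arm moves only by the tool apply_moves, never from a script. Its argument "plan" is one flat list of numbers, 7 for each row, row after row: the shift along the tool's x, y, z in mm, then the turn, a rotation vector about the tool's x, y, z in rad, then the closure, from 0 (fully open) to 1 (shut). A call has 1 to 8 rows; each row shifts and turns the commanded pose from where the row before left it, along the tool's axes as they then stand; what a row does not reach is not made up. A row lasts 1/12 s, in which the tool goes at most 41.7 mm and 7.16 degrees, less where a joint would pass 70% of its speed; a pose out of reach is approached as far as the arm can. A call is refused whole if a number of a shift passes 41.7 or a number of a turn 0.125, either way. A call with a gripper value outside its range is refused whole. The fingers move at their own pace and stop on an object; "newtons" is the grip in N (left out, the last holds). Time passes only in rows, so rows that do not move let the fingers close. It gives the time, the measured TCP pose, the force, the opening and the grip force at its end, in the units of the state.
- observe(): the state, without advancing time (a new reading comes with each control period).
- capture(name): name is "side" or "top" or "wrist"; returns a dict with "image" (420x560x3 uint8, red, green, blue), "fx", "fy", "cx", "cy" (pixels), "D" ([k1, k2, p1, p2, k3] as OpenCV has them; the pictures are not rectified), "T" (4x4, takes a point from camera to world coordinates). Camera axes: x right, y up, looking along -z (the intrinsics and any distortion apply to the point x, -y, -z); pixel columns grow to the right and rows downward; lengths in mm; the calibration is good to about 2 mm. A picture is of the moment at which its call begins. There is no depth.
- close_job(): hands the job in; it is judged then, once.
The state is a dict: "time_s": time; "joint_pos": joint angles; "joint_velocities": joint speeds; "joint_torque": joint torques, N m; "eef_pos": TCP position; "orientation": TCP orientation; "ft_force": force on the tool from outside, world axes, zero at the start; "ft_torque": the same for the moment, N m; "width": finger opening in mm; "gripper_force": force on a finger pad.
Only numpy, scipy, OpenCV 4.12 (cv2) and the standard library are available. Lean on these libraries where they do the work, as an engineer would, in place of code of your own. Each camera call takes 0.05 s, during which the arm holds its last target. There are 200 camera calls.

## Working session

There is one attempt and no reset: what is moved stays moved. The work goes in short steps, Python scripts to look and compute and a tool call to move; the robot and the scene stay as the last step left them, time stands still between calls to the robot, and variables do not carry over. Pictures are saved under pics/ and viewed, at most 14 in all, crops included, and the job is handed in when it is done.

Besides the shell and the picture viewer there is one more tool, called after "Call:" by a JSON object that holds its "op" and its "data", one argument or row to a line. apply_moves: Moves the arm, as the interface text tells. Its arguments: {"type":"object","properties":{"plan":{"type":"array"},"newtons":{"type":"number"}},"required":["plan"]}

```bash
mkdir -p pics; cat > h.py <<'E'
import numpy as np, cv2, json
from bench import observe, capture
def snap(n,f):
    c=capture(n); cv2.imwrite(f'pics/{f}.png',c['image'][:,:,::-1])
    np.savez(f'pics/{f}.npz',**{k:np.array(v) for k,v in c.items()}); return c
def load(f): return dict(np.load(f'pics/{f}.npz'))
def ray(c,u,v):
    K=np.array([[c['fx'],0,c['cx']],[0,c['fy'],c['cy']],[0,0,1.]],float)
    p=cv2.undistortPoints(np.array([[[u,v]]],float),K,np.array(c['D'],float))[0,0]
    T=np.array(c['T']); d=T[:3,:3]@np.array([p[0],-p[1],-1.]); return T[:3,3],d/np.linalg.norm(d)
def at(c,u,v,z):
    o,d=ray(c,u,v); return o+d*(z-o[2])/d[2]
def tri(c1,p1,c2,p2):
    o1,d1=ray(c1,*p1);o2,d2=ray(c2,*p2)
    A=np.stack([d1,-d2],1);s=np.linalg.lstsq(A,o2-o1,rcond=None)[0]
    a,b=o1+s[0]*d1,o2+s[1]*d2; return (a+b)/2,np.linalg.norm(a-b)
def proj(c,P):
    K=np.array([[c['fx'],0,c['cx']],[0,c['fy'],c['cy']],[0,0,1.]],float)
    T=np.array(c['T']);q=(np.atleast_2d(P)-T[:3,3])@T[:3,:3]*[1,-1,-1]
    return cv2.projectPoints(q,np.zeros(3),np.zeros(3),K,np.array(c['D'],float))[0][:,0]
E
python3 - <<'E'
from h import *
for n in('top','side','wrist'):
    c=snap(n,n+'0'); print(n,c['fx'],c['D'],np.round(c['T'],3).tolist())
print(observe())
E
```

```text
top 502.28911999641383 [-0.02743183  0.          0.          0.          0.        ] [[0.044, 0.974, -0.22, 173.648], [-0.999, 0.042, -0.013, -3.961], [-0.003, 0.221, 0.975, 1519.774], [0.0, 0.0, 0.0, 1.0]]
side 518.4992223597008 [-0.09173199  0.          0.          0.          0.        ] [[-0.932, 0.202, -0.302, -43.92], [-0.363, -0.535, 0.763, 1433.936], [-0.007, 0.821, 0.572, 1099.328], [0.0, 0.0, 0.0, 1.0]]
wrist 308.6135647763738 [0.01840039 0.         0.         0.         0.        ] [[0.372, 0.891, 0.259, 289.155], [-0.928, 0.358, 0.101, -503.526], [-0.002, -0.278, 0.96, 384.943], [0.0, 0.0, 0.0, 1.0]]
{'time_s': 0.15, 'joint_pos': array([-1.31202381e+00,  2.76448914e-01,  1.50582500e+00, -1.95286816e-05,
        1.36069075e+00, -1.20978370e-01]), 'joint_velocities': array([ 0.00064762, -0.0016836 , -0.00319538,  0.00023613,  0.00066398,
        0.00034662]), 'joint_torque': array([ 1.40165852e-03, -4.04925120e+01, -2.37431324e+01,  7.01828348e-02,
        3.15027160e-02, -8.22830657e-05]), 'eef_pos': array([ 213.04607922, -533.65704626,  226.81079306]), 'orientation': array([-6.83722993e-04,  9.82027135e-01,  1.88738539e-01, -5.67521089e-05]), 'ft_force': array([ 0.71377911, -0.5966551 ,  0.21440799]), 'ft_torque': array([ 0.00720031, -0.02672977,  0.01010127]), 'gripper_force': 0.0, 'width': 94.03145634617545}
```

View pics/top0.png

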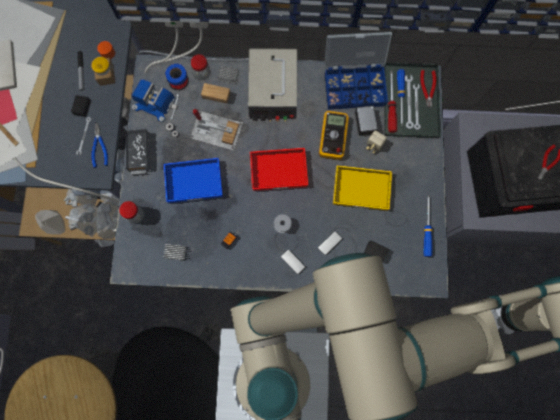

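View pics/side0.png

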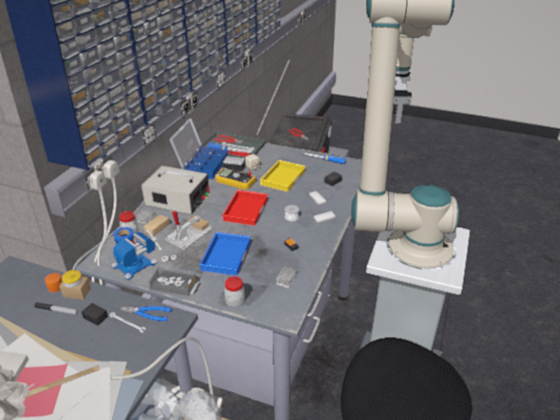

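Top view: heat sink about (175,252), battery (230,240), spool (283,223), bars (292,262) and (329,242), adapter (377,252). Trays: blue (194,181), red (280,170), yellow (363,188). I'll enlarge crops for corner picking.

```bash
python3 - <<'E'
from h import *
a=cv2.imread('pics/top0.png')[215:280,155:405]; cv2.imwrite('pics/ta.png',cv2.resize(a,None,fx=3.2,fy=3.2,interpolation=cv2.INTER_CUBIC))
b=cv2.imread('pics/side0.png')[165:300,265:355]; cv2.imwrite('pics/sa.png',cv2.resize(b,None,fx=4.4,fy=4.4,interpolation=cv2.INTER_CUBIC))
t=load('top0')
for n,p in dict(hs=(175,252),bat=(230,240),sp=(283,223),b1=(292,262),b2=(329,242),ad=(377,252),blue=(194,181),red=(280,170),yel=(363,188),jar=(129,210)).items():
    q=at(t,*p,10);print(n,q.round(),np.hypot(*q[:2]).round())
# tray colour masks -> rim outline in the top view
hsv=cv2.cvtColor(cv2.imread('pics/top0.png'),cv2.COLOR_BGR2HSV)
for n,lo,hi,x,y in(('blue',105,125,194,181),('red',0,8,280,170),('yel',20,32,363,188)):
    m=cv2.inRange(hsv,(lo,150,60),(hi,255,255));w=np.zeros_like(m);w[y-32:y+32,x-42:x+42]=m[y-32:y+32,x-42:x+42]
    cs=max(cv2.findContours(w,0,1)[0],key=cv2.contourArea)
    g=np.array([at(t,*p[0].astype(float),20)[:2] for p in cs],np.float32)
    print(n,cv2.minAreaRect(g), cv2.minAreaRect(cs))
E
```

```text
hs [367. 313.  10.] 482.0
bat [411. 148.  10.] 437.0
sp [470. -10.  10.] 471.0
b1 [352. -42.  10.] 355.0
b2 [ 418. -152.   10.] 445.0
ad [ 393. -298.   10.] 494.0
blue [592. 273.  10.] 652.0
red [639.   6.  10.] 639.0
yel [ 592. -255.   10.] 644.0
jar [491. 466.  10.] 677.0
blue ((592.790283203125, 276.16229248046875), (129.0727996826172, 177.07679748535156), 8.985607147216797) ((192.40411376953125, 180.08905029296875), (39.83256149291992, 57.0008659362793), 83.9909896850586)
red ((641.051513671875, 10.031082153320312), (127.41401672363281, 175.9186553955078), 6.661140441894531) ((278.7588806152344, 168.62435913085938), (39.11463165283203, 56.712650299072266), 85.91438293457031)
yel ((591.4729614257812, -251.66049194335938), (176.4653778076172, 126.57913970947266), 85.74846649169922) ((362.5628356933594, 187.45004272460938), (57.596500396728516, 39.37228012084961), 6.519801616668701)
```

View pics/ta.png

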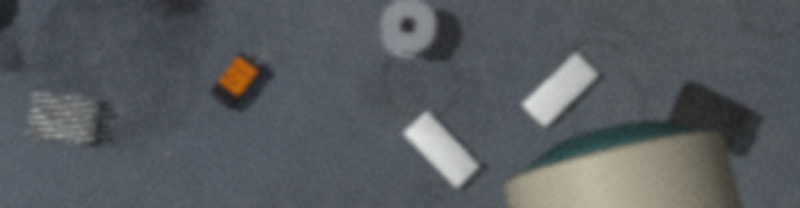

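View pics/sa.png

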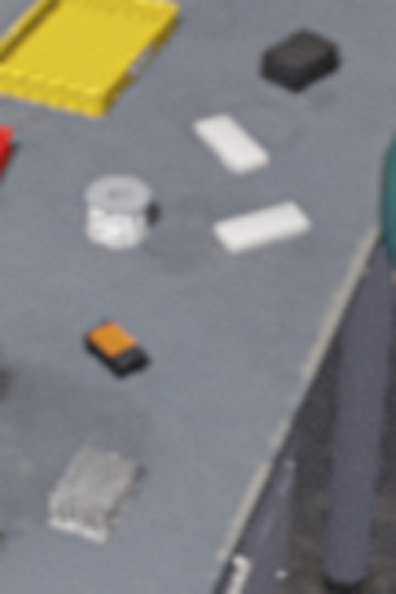

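The adapter, both bars, spool, battery and heat sink are all visible in both views. The bar farther from the base (445 vs 355 mm) is the one near (418,-152). Next I'll move the wrist camera over the parts for finer measurements.

Call:
{"op": "apply_moves", "data": {
  "plan": [0,0,0,0,0,0.095,0,0,0,0,0,0,0.095,0,0,0,0,0,0,0.095,0,0,0,0,0,0,0.095,0,17,-33,0,0,0,0,0,17,-33,0,0,0,0,0,17,-33,0,0,0,0,0,17,-33,0,0,0,0,0]
}}

```text
time_s: 0.82
eef_pos: [281.4, -400.5, 227.0]
orientation: [-0.0, 1.0, -0.001, -0.0]
ft_force: [0.1, 0.2, 0.6]
width: 93.8
gripper_force: 0.0
```

Call:
{"op": "apply_moves", "data": {
  "plan": [17,-33,0,0,0,0,0,17,-33,0,0,0,0,0,17,-33,0,0,0,0,0,17,-33,0,0,0,0,0,17,-33,0,0,0,0,0,17,-33,0,0,0,0,0,17,-33,0,0,0,0,0,0,0,0,0,0,0,0]
}}

```text
time_s: 1.48
eef_pos: [402.0, -165.4, 227.4]
orientation: [-0.002, 1.0, 0.003, 0.001]
ft_force: [-0.6, -0.4, 0.1]
width: 94.1
gripper_force: 0.0
```

```bash
python3 - <<'E'
from h import *
c=snap('wrist','w1'); s=observe(); print(s['time_s'],s['eef_pos'],s['orientation'],s['joint_pos'],np.abs(s['joint_velocities']).max())
cv2.imwrite('pics/w1b.png',cv2.resize(c['image'][:,:,::-1],(800,600),interpolation=cv2.INTER_CUBIC))
E
```

```text
1.5333 [ 401.00419486 -168.19686402  227.36316148] [-3.83441342e-04  9.99995605e-01  2.93972834e-03  4.71917694e-06] [-5.57993305e-01  6.23482732e-02  1.77600167e+00  6.78453196e-04
  1.30364274e+00  1.00674432e+00] 0.07010440352370992
```

View pics/w1b.png

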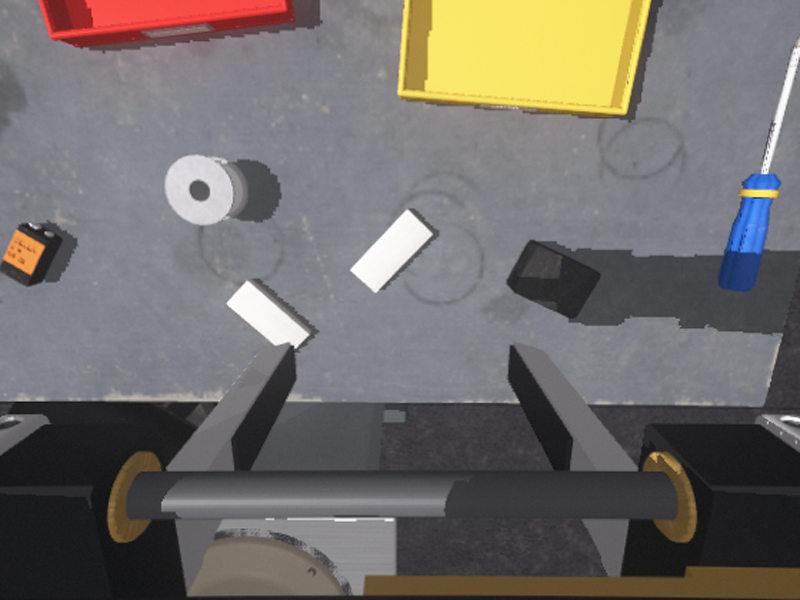

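Wrist view (800-wide): battery (32,255), spool (200,190), target bar (392,250), decoy bar (268,315), adapter (553,280), yellow and red trays at top. Next, the second viewpoint.

Call:
{"op": "apply_moves", "data": {
  "plan": [0,-34,0,0,0,0,0,0,-34,0,0,0,0,0,0,-34,0,0,0,0,0,0,-34,0,0,0,0,0,0,-34,0,0,0,0,0,0,-34,0,0,0,0,0,0,-34,0,0,0,0,0,0,-34,0,0,0,0,0]
}}

```text
time_s: 2.2
eef_pos: [400.3, 101.1, 227.4]
orientation: [0.001, 1.0, -0.001, 0.0]
ft_force: [1.4, 0.1, -0.3]
width: 94.1
gripper_force: 0.0
```

Call:
{"op": "apply_moves", "data": {
  "plan": [0,0,0,0,0,0,0,0,0,0,0,0,0,0]
}}

```text
time_s: 2.37
eef_pos: [400.3, 101.0, 227.3]
orientation: [0.001, 1.0, 0.001, -0.0]
ft_force: [0.6, -0.1, -0.0]
width: 94.1
gripper_force: 0.0
```

```bash
python3 - <<'E'
from h import *
c=snap('wrist','w2'); s=observe(); print(s['time_s'],s['eef_pos'],s['orientation'],s['joint_pos'])
cv2.imwrite('pics/w2b.png',cv2.resize(c['image'][:,:,::-1],(800,600),interpolation=cv2.INTER_CUBIC))
E
```

```text
2.4167 [400.37466747 100.07305165 227.24566991] [ 7.06235987e-04  9.99999694e-01  2.89585674e-04 -1.73116148e-04] [ 7.72139650e-02  2.76344768e-02  1.81353887e+00 -1.43359611e-03
  1.30087333e+00  1.64781371e+00]
```

View pics/w2b.png

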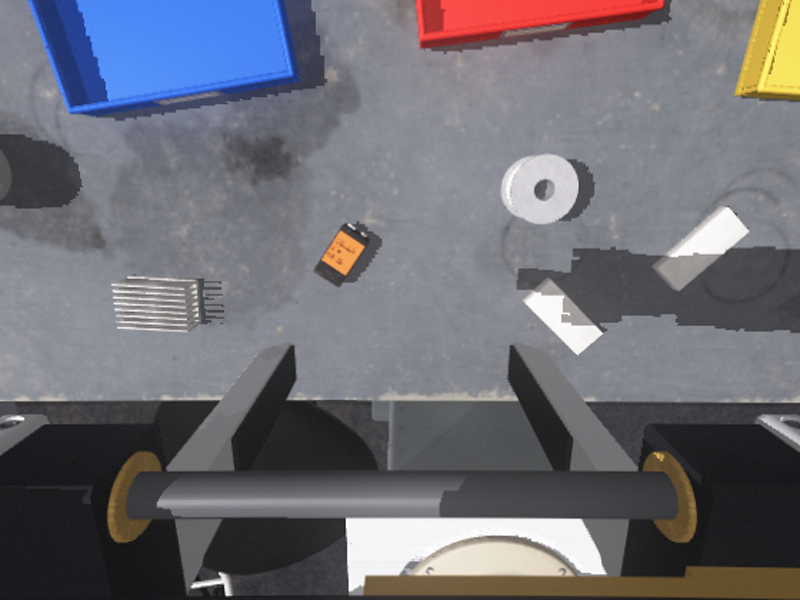

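Second wrist view: heat sink top (150,305), battery (342,254), spool hub (544,190), target bar (702,250), trays blue (180,50) and red (540,15). Now triangulating.

```bash
python3 - <<'E'
from h import *
a,b,t,s=load('w1'),load('w2'),load('top0'),load('side0')
k=.7
S=lambda p:(p[0]*k-.15,p[1]*k-.15)
tc=lambda p:(155+p[0]/3.2-.3,215+p[1]/3.2-.3); sc=lambda p:(265+p[0]/4.4-.4,165+p[1]/4.4-.4)
for n,p,q in(('spool',(200,190),(544,190)),('bat',(29,254),(343,254)),('bat posterm',(40,228),(352,226)),('bar1',(411,209),(727,208)),('bar2',(434,233),(749,231)),('bar3',(376,291),(678,291)),('bar4',(351,268),(654,267)),('redcorner',(53,39),(421,40)),('redFR',(292,14),(660,11)),('yelFL',(403,95),(740,94))):
    print(n,*[np.round(x,1) for x in tri(a,S(p),b,S(q))])
print('hs side',tri(b,S((152,306)),s,sc((97,470))),'hs top',tri(b,S((152,306)),t,tc((63,117))))
print('ad side',tri(a,S((556,277)),s,sc((303,54))))
for n,c,ps,z in(('bar',a,[(411,209),(434,233),(376,291),(351,268)],10),('bar',b,[(727,208),(749,231),(678,291),(654,267)],10),('bat',b,[(348,223),(369,235),(341,285),(316,268)],18),
  ('hs',b,[(113,281),(193,283),(190,331),(118,328)],27),('ad',a,[(536,240),(600,270),(575,319),(508,282)],30)):
    P=np.array([at(c,*S(p),z)[:2] for p in ps]);print(n,P.round(0).tolist(),P.mean(0).round(1),np.linalg.norm(P-np.roll(P,-1,0),axis=1).round(1))
A=cv2.resize(a['image'],None,fx=4,fy=4,interpolation=cv2.INTER_CUBIC)[600:960,1380:1720]
B=cv2.resize(b['image'],None,fx=4,fy=4,interpolation=cv2.INTER_CUBIC)[740:960,290:690]
C=cv2.resize(b['image'],None,fx=4,fy=4,interpolation=cv2.INTER_CUBIC)[590:830,850:1110]
W=np.zeros((600,760,3),np.uint8);W[:360,:340]=A;W[:220,350:750]=B;W[240:480,350:610]=C
cv2.imwrite('pics/det.png',W[:,:,::-1])
E
```

```text
spool [467.4  -8.3  35.1] 0.3
bat [412.5 151.2  13.7] 0.8
bat posterm [434.4 143.8   5.6] 2.6
bar1 [ 451.7 -171.7    5.4] 1.1
bar2 [ 432.5 -191.6    8.8] 0.2
bar3 [ 380.5 -141.6    9.3] 1.0
bar4 [ 400.7 -119.6    5.5] 0.2
redcorner [571.4  87.8  25.3] 0.6
redFR [591.  -83.6  20.1] 0.1
yelFL [ 539.8 -164.2    3.6] 2.0
hs side (array([370.0808841 , 308.35647735,  32.55819591]), np.float64(3.720017162682584)) hs top (array([368.26581128, 312.93460014,  23.74342901]), np.float64(2.8832353723518502))
ad side (array([ 395.45367906, -295.90678107,   22.73197053]), np.float64(5.92346669482994))
bar [[453.0, -172.0], [433.0, -191.0], [381.0, -142.0], [402.0, -120.0]] [ 417.1 -156.2] [28.1 71.6 29.8 72.4]
bar [[452.0, -168.0], [433.0, -191.0], [380.0, -141.0], [402.0, -117.0]] [ 416.5 -154.3] [29.2 72.  32.4 71.8]
bat [[440.0, 146.0], [430.0, 128.0], [387.0, 153.0], [402.0, 174.0]] [414.4 150.3] [19.8 49.7 25.5 47.5]
hs [[392.0, 341.0], [390.0, 275.0], [348.0, 283.0], [350.0, 344.0]] [370.  310.9] [65.6 43.4 60.8 41.6]
ad [[430.0, -272.0], [406.0, -327.0], [363.0, -311.0], [395.0, -253.0]] [ 398.8 -290.8] [59.7 45.3 67.  40.3]
```

View pics/det.png

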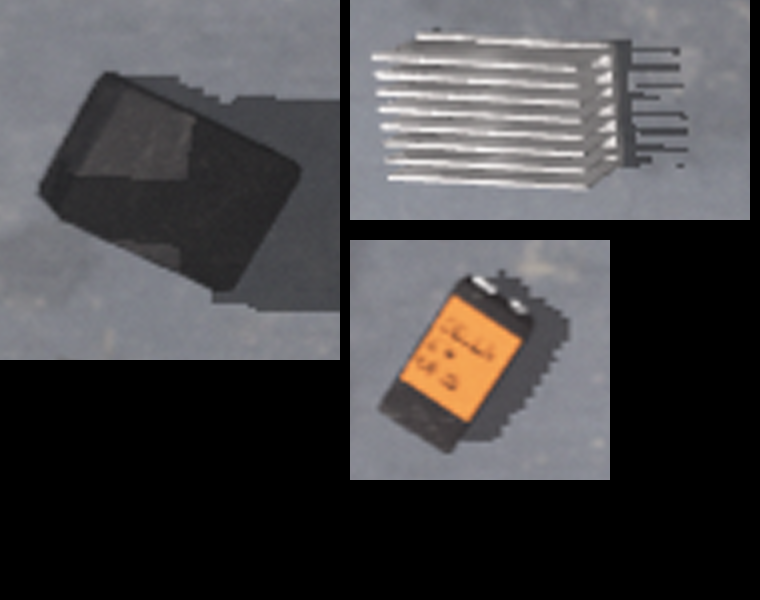

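Detail crops: adapter top quad (123,80),(300,165),(228,292),(62,220); heat-sink fin-top quad (372,57),(577,68),(585,187),(388,178); battery (462,277),(533,318),(448,452),(380,408), all in crop coordinates.

```bash
python3 - <<'E'
from h import *
a,b,t,s=load('w1'),load('w2'),load('top0'),load('side0')
for n,c,ps,off,z in(('ad',a,[(123,80),(300,165),(228,292),(62,220)],(1380,600),30),('hs',b,[(372,57),(577,68),(585,187),(388,178)],(290-350,740),27),('bat',b,[(462,277),(533,318),(448,452),(380,408)],(850-350,590-240),18)):
    P=np.array([at(c,*((np.array(p)+off+.5)/4-.5),z)[:2] for p in ps]);d=np.linalg.norm(P-np.roll(P,-1,0),axis=1)
    e1=P[0]-P[1]+P[3]-P[2]; e2=P[0]-P[3]+P[1]-P[2]
    print(n,P.mean(0).round(1),d.round(1),'e1 ang',np.arctan2(e1[1],e1[0]).round(3),'e2',np.arctan2(e2[1],e2[0]).round(3))
# height checks with the other camera: projected centre at the stated height, with crops' pixel
for n,c,P in(('ad side',s,(395.5,-291,30)),('hs top',t,(370,311,27)),('hs side',s,(370,311,27))): print(n,proj(c,np.array(P,float)))
# trays by mask in w1/w2: rim points
for n,c,lo,hi in(('yel',a,20,32),('red',a,0,8),('red',b,0,8),('blue',b,105,125)):
    hsv=cv2.cvtColor(c['image'],cv2.COLOR_RGB2HSV);m=cv2.inRange(hsv,(lo,130,60),(hi,255,255));m[110:]=0
    k=max(cv2.findContours(m,0,1)[0],key=cv2.contourArea);q=cv2.approxPolyDP(k,3,True)[:,0]
    print(n,[(p.tolist(),at(c,*p.astype(float),25)[:2].round().tolist(),at(c,*p.astype(float),0)[:2].round().tolist()) for p in q])
E
```

```text
ad [ 395.6 -292.3] [59.4 42.8 56.3 44.4] e1 ang 1.154 e2 -0.36
hs [368.3 314.2] [60.  38.  59.3 38.3] e1 ang 1.521 e2 -0.06
bat [412.9 152.5] [24.  49.3 24.4 47.6] e1 ang 1.008 e2 -0.58
ad side [[332.50995873 176.16753453]]
hs top [[174.51366137 250.23432122]]
hs side [[285.76089858 273.3565601 ]]
yel [([283, 0], [599.0, -165.0], [607.0, -165.0]), ([279, 52], [551.0, -161.0], [556.0, -161.0]), ([282, 69], [535.0, -164.0], [539.0, -164.0]), ([420, 81], [524.0, -313.0], [526.0, -324.0]), ([438, 79], [526.0, -332.0], [529.0, -344.0]), ([455, 0], [599.0, -338.0], [607.0, -350.0])]
red [([27, 0], [595.0, 92.0], [603.0, 110.0]), ([34, 24], [574.0, 90.0], [580.0, 108.0]), ([52, 32], [567.0, 74.0], [573.0, 90.0]), ([103, 27], [573.0, 21.0], [579.0, 34.0]), ([97, 21], [578.0, 26.0], [584.0, 39.0]), ([144, 15], [584.0, -23.0], [591.0, -13.0]), ([154, 21], [579.0, -32.0], [585.0, -23.0]), ([205, 14], [586.0, -85.0], [593.0, -80.0]), ([203, 0], [598.0, -84.0], [606.0, -78.0])]
red [([291, 0], [597.0, 92.0], [604.0, 91.0]), ([294, 32], [568.0, 88.0], [574.0, 87.0]), ([349, 26], [574.0, 32.0], [580.0, 27.0]), ([354, 20], [579.0, 27.0], [586.0, 22.0]), ([401, 15], [583.0, -21.0], [590.0, -29.0]), ([397, 19], [580.0, -17.0], [587.0, -25.0]), ([445, 13], [585.0, -65.0], [592.0, -77.0]), ([464, 4], [593.0, -83.0], [600.0, -95.0]), ([464, 0], [596.0, -82.0], [604.0, -95.0])]
blue [([20, 0], [593.0, 363.0], [601.0, 381.0]), ([49, 79], [521.0, 350.0], [524.0, 367.0]), ([71, 80], [520.0, 327.0], [523.0, 343.0]), ([112, 73], [528.0, 282.0], [531.0, 295.0]), ([107, 71], [530.0, 287.0], [533.0, 300.0]), ([210, 56], [545.0, 177.0], [549.0, 182.0]), ([198, 0], [596.0, 186.0], [604.0, 191.0])]
```

Everything agrees with the given sizes: the spool top measures 35.1, the bar corners give 29×72, and the trays match from both cameras. Targets are battery (413,152.5, yaw 2.56), adapter (395.5,-292), heat sink (368.5,314) and bar (417,-155.3). Battery first.

Call:
{"op": "apply_moves", "data": {
  "plan": [0,0,5.5,0,0,-0.122,0,0,0,5.5,0,0,-0.122,0,0,0,5.5,0,0,-0.122,0,0,0,5.5,0,0,-0.122,0,0,0,5.5,0,0,-0.122,0,0,0,5.5,0,0,-0.122,0,0,0,5.5,0,0,-0.122,0,0,0,5.5,0,0,-0.122,0],
  "newtons": 25
}}

```text
time_s: 3.08
eef_pos: [400.6, 98.4, 183.1]
orientation: [0.0, 0.883, 0.47, -0.0]
ft_force: [0.3, 0.9, 0.1]
width: 94.0
gripper_force: 0.0
```

Call:
{"op": "apply_moves", "data": {
  "plan": [0,0,5.5,0,0,-0.122,0,0,0,5.5,0,0,-0.122,0,0,0,5.5,0,0,-0.122,0,0,0,5.5,0,0,-0.122,0,0,0,5.5,0,0,-0.122,0,0,0,5.5,0,0,-0.122,0,0,0,5.5,0,0,-0.122,0,0,0,5.5,0,0,-0.122,0]
}}

```text
time_s: 3.75
eef_pos: [400.7, 98.5, 139.1]
orientation: [0.0, 0.559, 0.829, -0.0]
ft_force: [0.4, 1.1, 0.3]
width: 94.2
gripper_force: 0.0
```

Call:
{"op": "apply_moves", "data": {
  "plan": [0,0,5.5,0,0,-0.122,0,0,0,5.5,0,0,-0.122,0,0,0,5.5,0,0,-0.122,0,0,0,5.5,0,0,-0.122,0,0,0,5.5,0,0,-0.122,0,9,25,0,0,0,0,0,9,25,0,0,0,0,0,0,0,0,0,0,0,0]
}}

```text
time_s: 4.42
eef_pos: [415.1, 153.1, 112.1]
orientation: [0.001, 0.287, 0.958, 0.001]
ft_force: [0.7, -1.0, -0.3]
width: 94.0
gripper_force: 0.0
```

Call:
{"op": "apply_moves", "data": {
  "plan": [1,-1,22,0,0,0,0,0,0,22,0,0,0,0,0,0,22,0,0,0,0,0,0,20,0,0,0,0,0,0,0,0,0,0,0,0,0,0,0,0,0,1,0,0,0,0,0,0,1,0,0,0,0,0,0,1]
}}

```text
time_s: 5.08
eef_pos: [412.2, 151.7, 26.9]
orientation: [0.001, 0.286, 0.958, 0.0]
ft_force: [0.1, 1.1, -0.2]
width: 77.2
gripper_force: 0.0
```

Call:
{"op": "apply_moves", "data": {
  "plan": [0,0,0,0,0,0,1,0,0,0,0,0,0,1,0,0,0,0,0,0,1,0,0,0,0,0,0,1,0,0,0,0,0,0,1]
}}

```text
time_s: 5.5
eef_pos: [411.3, 152.4, 26.1]
orientation: [0.0, 0.286, 0.958, 0.0]
ft_force: [-1.2, -0.0, -0.5]
width: 44.1
gripper_force: 0.0
```

Call:
{"op": "apply_moves", "data": {
  "plan": [0,0,0,0,0,0,1,0,0,0,0,0,0,1,0,0,0,0,0,0,1,0,0,0,0,0,0,1,0,0,0,0,0,0,1,0,0,0,0,0,0,1,0,0,-4,0,0,0,1,0,0,-20,0,0,0,1]
}}

```text
time_s: 6.17
eef_pos: [408.9, 151.7, 48.2]
orientation: [-0.003, 0.286, 0.958, -0.002]
ft_force: [-0.3, -0.4, -0.7]
width: 25.6
gripper_force: 25.0
```

Call:
{"op": "apply_moves", "data": {
  "plan": [0,0,-8,0,0,0.109,1,0,0,-8,0,0,0.109,1,0,0,-8,0,0,0.109,1,0,0,-8,0,0,0.109,1,0,0,-8,0,0,0.109,1,0,0,-8,0,0,0.109,1,0,0,-8,0,0,0.109,1,0,0,-8,0,0,0.109,1]
}}

```text
time_s: 6.83
eef_pos: [411.0, 152.2, 114.5]
orientation: [0.0, 0.666, 0.746, -0.0]
ft_force: [-0.2, -0.2, -1.1]
width: 25.6
gripper_force: 25.0
```

Call:
{"op": "apply_moves", "data": {
  "plan": [-18,30,0,0,0,0,1,-18,30,0,0,0,0,1,-18,30,0,0,0,0,1,-18,30,0,0,0,0,1,-18,30,0,0,0,0,1,-18,30,0,0,0,0,1,-18,30,0,0,0,0,1,0,0,0,0,0,0,1]
}}

```text
time_s: 7.5
eef_pos: [641.5, 48.8, 113.7]
orientation: [0.003, 0.665, 0.747, 0.001]
ft_force: [0.6, 1.3, 0.3]
width: 25.4
gripper_force: 25.0
```

Call:
{"op": "apply_moves", "data": {
  "plan": [0,0,22,0,0,0,1,0,0,22,0,0,0,1,0,0,22,0,0,0,1,0,0,11,0,0,0,1,0,0,6,0,0,0,1,0,0,0,0,0,0,1,0,0,0,0,0,0,1,0,0,0,0,0,0,0.5]
}}

```text
time_s: 8.17
eef_pos: [635.4, 52.2, 31.9]
orientation: [0.001, 0.664, 0.748, 0.001]
ft_force: [0.2, 0.3, -0.6]
width: 29.9
gripper_force: 0.0
```

Call:
{"op": "apply_moves", "data": {
  "plan": [0,0,0,0,0,0,0.5,0,0,0,0,0,0,0.5,0,0,0,0,0,0,0.5,0,0,0,0,0,0,0.5,0,0,-5,0,0,0,0.5,0,0,-25,0,0,0,0.5,0,0,-26,0,0,0,0.5,0,0,-26,0,0,0,0]
}}

```text
time_s: 8.83
eef_pos: [634.3, 52.1, 113.8]
orientation: [-0.0, 0.664, 0.748, -0.0]
ft_force: [1.2, -0.3, -0.0]
width: 50.9
gripper_force: 0.0
```

Call:
{"op": "apply_moves", "data": {
  "plan": [0,0,0,0,0,0.102,0,0,0,0,0,0,0.102,0,0,0,0,0,0,0.102,0,0,0,0,0,0,0.102,0,0,0,0,0,0,0.102,0,-34,-7.5,0,0,0,0,0,-34,-7.5,0,0,0,0,0,-34,-7.5,0,0,0,0,0]
}}

```text
time_s: 9.5
eef_pos: [574.5, -34.1, 113.2]
orientation: [0.0, 0.83, 0.557, 0.0]
ft_force: [0.4, -0.2, 0.6]
width: 93.9
gripper_force: 0.0
```

Call:
{"op": "apply_moves", "data": {
  "plan": [-34,-7.5,0,0,0,0,0,-34,-7.5,0,0,0,0,0,-34,-7.5,0,0,0,0,0,-34,-7.5,0,0,0,0,0,-34,-7.5,0,0,0,0,0,-34,-7.5,0,0,0,0,0,-34,-7.5,0,0,0,0,0,-34,-7.5,0,0,0,0,0]
}}

```text
time_s: 10.17
eef_pos: [414.9, -263.5, 113.6]
orientation: [0.001, 0.831, 0.556, 0.0]
ft_force: [1.4, 0.6, 0.6]
width: 94.2
gripper_force: 0.0
```

Call:
{"op": "apply_moves", "data": {
  "plan": [-1.5,-1,0,0,0,0,0,0,0,0,0,0,0,0,0,0,0,0,0,0,0]
}}

```text
time_s: 10.42
eef_pos: [414.6, -262.9, 113.2]
orientation: [-0.0, 0.831, 0.556, 0.0]
ft_force: [1.2, 1.1, 0.3]
width: 94.2
gripper_force: 0.0
```

```bash
python3 - <<'E'
from h import *
c=snap('wrist','w3'); s=observe(); print(s['time_s'],s['eef_pos'],s['orientation'],s['joint_pos'])
t=snap('top','t3'); W=np.zeros((600,800,3),np.uint8); W[:420,:560]=c['image'][:,:,::-1]
W[420:600,:240]=cv2.resize(t['image'][145:205,240:320,::-1],(240,180),interpolation=cv2.INTER_CUBIC)
cv2.imwrite('pics/m3.png',W)
E
```

```text
10.4667 [ 414.91812508 -262.48713094  113.18975647] [2.53767633e-05 8.30915830e-01 5.56398032e-01 3.35919087e-04] [-7.06368945e-01  2.46821494e-01  1.85667593e+00  7.34864839e-04
  1.03786446e+00 -3.16035057e-01]
```

View pics/m3.png

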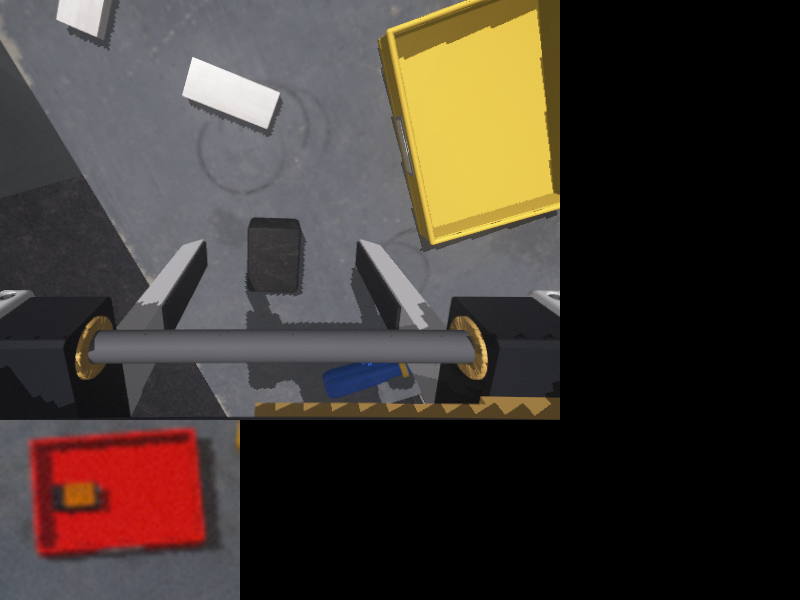

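The battery lies flat in the red tray. The adapter top is at (248..300, 226..291) and square to the gripper. I'm refining its position from this view.

```bash
python3 - <<'E'
from h import *
c=load('w3')
P=np.array([at(c,*p,30)[:2] for p in[(248,227),(301,227),(300,292),(248,292)]]);print(P.round(1),P.mean(0))
d=P.mean(0)-[414.9,-262.9];y=1.18;print(d@[np.cos(y),np.sin(y)],d@[np.sin(y),-np.cos(y)])
E
```

```text
[[ 388.1 -256.6]
 [ 428.7 -273.3]
 [ 405.7 -329.5]
 [ 363.3 -312. ]] [ 396.45306163 -292.87132411]
-34.73856323010632 -5.639328750166234
```

Call:
{"op": "apply_moves", "data": {
  "plan": [-35,-5.5,0,0,0,0,0,0,0,0,0,0,0,0,0,0,24,0,0,0,0,0,0,24,0,0,0,0,0,0,22,0,0,0,0,0,0,13,0,0,0,0,0,0,0,0,0,0,1,0,0,0,0,0,0,1]
}}

```text
time_s: 11.18
eef_pos: [396.4, -292.3, 29.5]
orientation: [-0.001, 0.831, 0.557, -0.0]
ft_force: [-0.2, 0.6, 0.3]
width: 83.9
gripper_force: 0.0
```

Call:
{"op": "apply_moves", "data": {
  "plan": [0,0,0,0,0,0,1,0,0,0,0,0,0,1,0,0,0,0,0,0,1,0,0,0,0,0,0,1,0,0,0,0,0,0,1,0,0,0,0,0,0,1,0,0,0,0,0,0,1,0,0,0,0,0,0,1]
}}

```text
time_s: 11.85
eef_pos: [396.0, -293.6, 30.4]
orientation: [0.0, 0.831, 0.556, -0.0]
ft_force: [-0.8, 0.1, 4.4]
width: 45.1
gripper_force: 24.9
```

Call:
{"op": "apply_moves", "data": {
  "plan": [0,0,-4,0,0,0,1,0,0,-20,0,0,0,1,0,0,-12,0,0,-0.102,1,0,0,-12,0,0,-0.102,1,0,0,-12,0,0,-0.102,1,0,0,-12,0,0,-0.102,1,0,0,-12,0,0,-0.102,1,23,27.8,0,0,0,0,1]
}}

```text
time_s: 12.52
eef_pos: [419.8, -271.7, 116.1]
orientation: [0.002, 0.664, 0.748, -0.002]
ft_force: [0.6, -0.7, -2.4]
width: 45.0
gripper_force: 24.9
```

Call:
{"op": "apply_moves", "data": {
  "plan": [23,27.8,0,0,0,0,1,23,27.8,0,0,0,0,1,23,27.8,0,0,0,0,1,23,27.8,0,0,0,0,1,23,27.8,0,0,0,0,1,23,27.8,0,0,0,0,1,23,27.8,0,0,0,0,1,23,27.8,0,0,0,0,1]
}}

```text
time_s: 13.18
eef_pos: [620.7, -56.6, 113.7]
orientation: [-0.0, 0.664, 0.748, -0.0]
ft_force: [1.3, -0.7, -0.4]
width: 45.3
gripper_force: 24.9
```

Call:
{"op": "apply_moves", "data": {
  "plan": [23,27.8,0,0,0,0,1,0,0,0,0,0,0,1,0,0,0,0,0,0,1]
}}

```text
time_s: 13.43
eef_pos: [645.4, -30.5, 113.2]
orientation: [-0.0, 0.663, 0.749, -0.0]
ft_force: [-0.2, -0.3, -1.3]
width: 44.9
gripper_force: 24.9
```

Call:
{"op": "apply_moves", "data": {
  "plan": [0,0,22,0,0,0,1,0,0,22,0,0,0,1,0,0,18,0,0,0,1,0,0,11,0,0,0,1,0,0,6,0,0,0,1,0,0,0,0,0,0,1,0,0,0,0,0,0,1,0,0,0,0,0,0,0.34]
}}

```text
time_s: 14.1
eef_pos: [645.1, -32.7, 35.7]
orientation: [0.001, 0.664, 0.748, 0.0]
ft_force: [-0.2, -0.9, -0.8]
width: 48.6
gripper_force: 0.0
```

Call:
{"op": "apply_moves", "data": {
  "plan": [0,0,0,0,0,0,0.34,0,0,0,0,0,0,0.34,0,0,0,0,0,0,0.34,0,0,-5,0,0,0,0.34,0,0,-20,0,0,0,0.34,0,0,-26,0,0,0,0.34,0,0,-27,0,0,0,0]
}}

```text
time_s: 14.68
eef_pos: [644.0, -31.9, 113.4]
orientation: [-0.001, 0.664, 0.748, -0.001]
ft_force: [0.4, 0.3, -0.3]
width: 65.8
gripper_force: 0.0
```

Call:
{"op": "apply_moves", "data": {
  "plan": [0,0,0,0,0,0.087,0,0,0,0,0,0,0.087,0,27.5,-24.6,0,0,0,0,0,27.5,-24.6,0,0,0,0,0,27.5,-24.6,0,0,0,0,0,27.5,-24.6,0,0,0,0,0,27.5,-24.6,0,0,0,0,0,27.5,-24.6,0,0,0,0,0]
}}

```text
time_s: 15.35
eef_pos: [505.3, 141.9, 113.5]
orientation: [0.0, 0.726, 0.687, 0.0]
ft_force: [1.4, 0.6, 0.3]
width: 94.0
gripper_force: 0.0
```

Call:
{"op": "apply_moves", "data": {
  "plan": [27.5,-24.6,0,0,0,0,0,27.5,-24.6,0,0,0,0,0,27.5,-24.6,0,0,0,0,0,27.5,-24.6,0,0,0,0,0,27.5,-24.6,0,0,0,0,0,27.5,-24.6,0,0,0,0,0,0,0,0,0,0,0,0,0,0,0,0,0,0,0]
}}

```text
time_s: 16.02
eef_pos: [367.0, 314.9, 113.4]
orientation: [0.0, 0.725, 0.689, 0.0]
ft_force: [0.3, 0.0, -0.1]
width: 93.8
gripper_force: 0.0
```

Call:
{"op": "apply_moves", "data": {
  "plan": [0,1,24,0,0,0,0,0,0,24,0,0,0,0,0,0,22,0,0,0,0,0,0,14,0,0,0,0,0,0,0,0,0,0,0,0,0,0,0,0,0,1,0,0,0,0,0,0,1,0,0,0,0,0,0,1]
}}

```text
time_s: 16.68
eef_pos: [370.5, 313.8, 30.1]
orientation: [0.0, 0.727, 0.687, 0.001]
ft_force: [0.4, -0.0, 0.2]
width: 77.3
gripper_force: 0.0
```

Call:
{"op": "apply_moves", "data": {
  "plan": [0,0,0,0,0,0,1,0,0,0,0,0,0,1,0,0,0,0,0,0,1,0,0,0,0,0,0,1,0,0,0,0,0,0,1,0,0,0,0,0,0,1,0,0,0,0,0,0,1,0,0,0,0,0,0,1]
}}

```text
time_s: 17.35
eef_pos: [369.0, 313.6, 29.1]
orientation: [0.0, 0.726, 0.687, -0.0]
ft_force: [1.0, 0.0, 2.6]
width: 42.1
gripper_force: 25.0
```

Call:
{"op": "apply_moves", "data": {
  "plan": [0,0,-4,0,0,0,1,0,0,-20,0,0,0,1,0,0,-30,0,0,-0.101,1,0,0,-30,0,0,-0.101,1,-4.7,35.7,0,0,0,0,1,-4.7,35.7,0,0,0,0,1,-4.7,35.7,0,0,0,0,1,-4.7,35.7,0,0,0,0,1]
}}

```text
time_s: 18.02
eef_pos: [514.5, 315.8, 113.4]
orientation: [0.0, 0.653, 0.757, 0.0]
ft_force: [-0.1, 0.1, -1.5]
width: 41.8
gripper_force: 25.0
```

Call:
{"op": "apply_moves", "data": {
  "plan": [-4.7,35.7,0,0,0,0,1,-4.7,35.7,0,0,0,0,1,0,0,0,0,0,0,1,0,0,0,0,0,0,1]
}}

```text
time_s: 18.35
eef_pos: [586.5, 316.5, 111.9]
orientation: [-0.0, 0.654, 0.757, -0.0]
ft_force: [-1.6, -0.2, -0.5]
width: 41.4
gripper_force: 25.0
```

Call:
{"op": "apply_moves", "data": {
  "plan": [0,0,22,0,0,0,1,0,0,22,0,0,0,1,0,0,18,0,0,0,1,0,0,11,0,0,0,1,0,0,5.5,0,0,0,1,0,0,0,0,0,0,1,0,0,0,0,0,0,1,0,0,0,0,0,0,0.36]
}}

```text
time_s: 19.02
eef_pos: [585.5, 317.4, 35.5]
orientation: [0.0, 0.653, 0.757, 0.001]
ft_force: [0.6, -0.3, 0.7]
width: 45.5
gripper_force: 0.0
```

Call:
{"op": "apply_moves", "data": {
  "plan": [0,0,0,0,0,0,0.36,0,0,0,0,0,0,0.36,0,0,0,0,0,0,0.36,0,0,-5,0,0,0,0.36,0,0,-20,0,0,0,0.36,0,0,-26,0,0,0,0.36,0,0,-27,0,0,0,0]
}}

```text
time_s: 19.6
eef_pos: [584.5, 316.8, 112.8]
orientation: [-0.0, 0.653, 0.757, -0.001]
ft_force: [0.4, -0.5, -0.2]
width: 64.0
gripper_force: 0.0
```

Call:
{"op": "apply_moves", "data": {
  "plan": [0,0,0,0,0,-0.109,0,0,0,0,0,0,-0.109,0,0,0,0,0,0,-0.109,0,0,0,0,0,0,-0.109,0,0,0,0,0,0,-0.109,0,0,0,0,0,0,-0.109,0,-15,-32.6,0,0,0,0,0,-15,-32.6,0,0,0,0,0]
}}

```text
time_s: 20.27
eef_pos: [561.6, 249.9, 112.5]
orientation: [0.001, 0.374, 0.927, 0.0]
ft_force: [0.3, -0.6, -0.1]
width: 94.1
gripper_force: 0.0
```

Call:
{"op": "apply_moves", "data": {
  "plan": [-15,-32.6,0,0,0,0,0,-15,-32.6,0,0,0,0,0,-15,-32.6,0,0,0,0,0,-15,-32.6,0,0,0,0,0,-15,-32.6,0,0,0,0,0,-15,-32.6,0,0,0,0,0,-15,-32.6,0,0,0,0,0,-15,-32.6,0,0,0,0,0]
}}

```text
time_s: 20.93
eef_pos: [465.4, -22.9, 113.1]
orientation: [0.001, 0.375, 0.927, 0.0]
ft_force: [0.6, -0.6, 0.1]
width: 93.9
gripper_force: 0.0
```

Call:
{"op": "apply_moves", "data": {
  "plan": [-14,-32.6,0,0,0,0,0,-14,-32.6,0,0,0,0,0,-14,-32.6,0,0,0,0,0,-15,-32.6,0,0,0,0,0,0,0,0,0,0,0,0,0,0,0,0,0,0,0]
}}

```text
time_s: 21.43
eef_pos: [415.9, -156.4, 113.0]
orientation: [0.001, 0.378, 0.926, 0.0]
ft_force: [-0.1, 1.4, -0.2]
width: 93.8
gripper_force: 0.0
```

```bash
python3 - <<'E'
from h import *
c=snap('wrist','w4'); s=observe(); print(s['time_s'],s['eef_pos'],s['orientation'])
t=snap('top','t4'); W=np.zeros((600,800,3),np.uint8); W[:420,:560]=c['image'][:,:,::-1]
W[420:600,:540]=cv2.resize(t['image'][145:205,140:320,::-1],(540,180),interpolation=cv2.INTER_CUBIC)
cv2.imwrite('pics/m4.png',W)
E
```

```text
21.4833 [ 416.10496354 -155.10297878  112.83592607] [2.86855864e-04 3.76581916e-01 9.26383247e-01 2.39359518e-04]
```

View pics/m4.png

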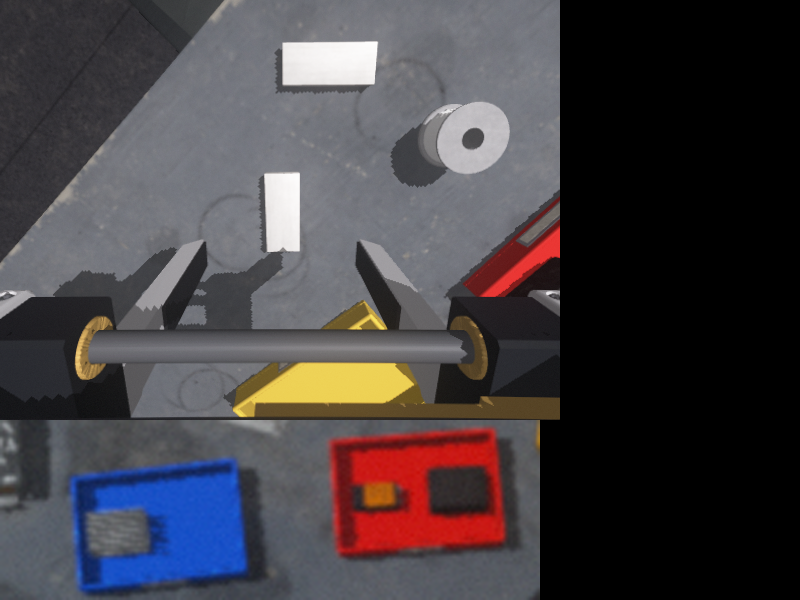

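The bar (264–300, 173–251) is centred and square between the fingers. The heat sink is in the blue tray, and the battery and adapter are in the red tray. Gripping the bar now.

Call:
{"op": "apply_moves", "data": {
  "plan": [0,0,24,0,0,0,0,0,0,24,0,0,0,0,0,0,22,0,0,0,0,0,0,12,0,0,0,0,0,0,6,0,0,0,1,0,0,0,0,0,0,1,0,0,0,0,0,0,1,0,0,0,0,0,0,1]
}}

```text
time_s: 22.2
eef_pos: [417.1, -154.6, 25.3]
orientation: [0.001, 0.375, 0.927, -0.0]
ft_force: [-0.2, 0.6, -0.1]
width: 70.7
gripper_force: 0.0
```

Call:
{"op": "apply_moves", "data": {
  "plan": [0,0,0,0,0,0,1,0,0,0,0,0,0,1,0,0,0,0,0,0,1,0,0,0,0,0,0,1,0,0,0,0,0,0,1,0,0,0,0,0,0,1,0,0,0,0,0,0,1,0,0,0,0,0,0,1]
}}

```text
time_s: 22.87
eef_pos: [416.1, -154.8, 24.6]
orientation: [0.0, 0.376, 0.927, -0.0]
ft_force: [0.3, -0.7, 1.7]
width: 29.3
gripper_force: 25.0
```

Call:
{"op": "apply_moves", "data": {
  "plan": [0,0,0,0,0,0,1,0,0,0,0,0,0,1]
}}

```text
time_s: 23.03
eef_pos: [416.1, -154.8, 24.5]
orientation: [0.0, 0.375, 0.927, -0.0]
ft_force: [-0.5, 0.3, 2.9]
width: 29.8
gripper_force: 25.0
```

Call:
{"op": "apply_moves", "data": {
  "plan": [0,0,-4,0,0,0,1,0,0,-20,0,0,0,1,0,0,-11,0,0,0.109,1,0,0,-11,0,0,0.109,1,0,0,-11,0,0,0.109,1,0,0,-11,0,0,0.109,1,0,0,-11,0,0,0.109,1,0,0,-11,0,0,0.109,1]
}}

```text
time_s: 23.7
eef_pos: [415.8, -154.5, 115.0]
orientation: [-0.0, 0.655, 0.755, -0.0]
ft_force: [-0.2, 0.1, -0.7]
width: 29.7
gripper_force: 25.0
```

Call:
{"op": "apply_moves", "data": {
  "plan": [29.9,19.7,0,0,0,0,1,29.9,19.7,0,0,0,0,1,29.9,19.7,0,0,0,0,1,29.9,19.7,0,0,0,0,1,29.9,19.7,0,0,0,0,1,29.9,19.7,0,0,0,0,1,29.9,19.7,0,0,0,0,1,29.9,19.7,0,0,0,0,1]
}}

```text
time_s: 24.37
eef_pos: [537.1, 106.8, 114.4]
orientation: [-0.0, 0.653, 0.757, -0.0]
ft_force: [0.7, -0.4, -0.8]
width: 29.4
gripper_force: 25.0
```

Call:
{"op": "apply_moves", "data": {
  "plan": [29.9,19.8,0,0,0,0,1,29.9,19.8,0,0,0,0,1,29.9,19.8,0,0,0,0,1,29.9,19.8,0,0,0,0,1,0,0,0,0,0,0,1,0,0,0,0,0,0,1]
}}

```text
time_s: 24.87
eef_pos: [597.9, 236.5, 113.7]
orientation: [-0.0, 0.652, 0.758, -0.0]
ft_force: [0.4, -1.1, -0.4]
width: 29.4
gripper_force: 25.0
```

```bash
python3 - <<'E'
from h import *
c=snap('wrist','w5'); s=observe(); print(s['time_s'],s['eef_pos'],s['orientation'],s['width'])
cv2.imwrite('pics/m5.png',c['image'][:,:,::-1])
E
```

```text
24.9167 [597.10481404 235.10750945 113.71123756] [-3.19675901e-04  6.52690631e-01  7.57623806e-01 -1.00311607e-03] 29.936001329629025
```

View pics/m5.png

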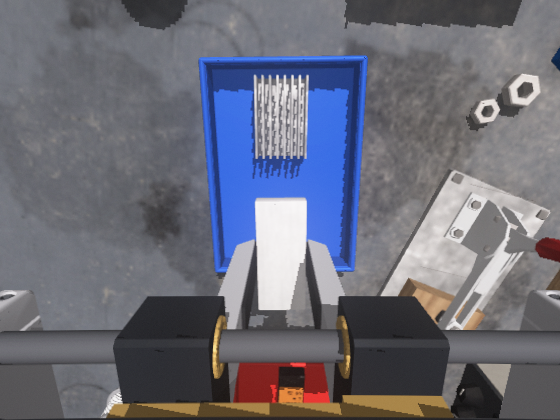

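The bar is held level and square above the blue tray. The rim's far corners are about (201,60) and (366,58), the near end is about row 270, and the heat sink spans rows 75–158. I'll check the fit along the tray.

```bash
python3 - <<'E'
from h import *
c=load('w5')
C=np.array([592,273.5]);X=np.array([np.cos(.148),np.sin(.148)]);Y=np.array([-X[1],X[0]])
for n,p,z in(('rimFL',(201,60),25),('rimFR',(366,58),25),('nearL',(214,270),25),('nearR',(355,270),25),('hs',(255,77),27),('hs',(308,77),27),('hs',(255,158),27),('hs',(307,158),27),('barfarL',(256,199),98),('barfarR',(306,199),98)):
    q=at(c,*p,z)[:2]-C;print(n,(q@X).round(1),(q@Y).round(1))
E
```

```text
rimFL -57.8 84.8
rimFR 62.2 86.4
nearL -58.2 -84.2
nearR 66.2 -83.8
hs -18.6 73.3
hs 20.3 73.4
hs -19.8 14.4
hs 21.2 14.5
barfarL -13.7 -0.7
barfarR 15.3 -0.6
```

The fit is good, with a 15 mm gap to the heat sink and about 8 mm to the wall. Lowering.

Call:
{"op": "apply_moves", "data": {
  "plan": [0,0,24,0,0,0,1,0,0,24,0,0,0,1,0,0,20,0,0,0,1,0,0,11,0,0,0,1,0,0,6,0,0,0,1,0,0,0,0,0,0,1,0,0,0,0,0,0,1,0,0,0,0,0,0,0.48]
}}

```text
time_s: 25.58
eef_pos: [598.5, 234.6, 30.4]
orientation: [0.001, 0.653, 0.757, 0.001]
ft_force: [0.5, 0.2, -0.3]
width: 33.8
gripper_force: 0.0
```

Call:
{"op": "apply_moves", "data": {
  "plan": [0,0,0,0,0,0,0.48,0,0,0,0,0,0,0.48,0,0,0,0,0,0,0.48,0,0,-5,0,0,0,0.48,0,0,-20,0,0,0,0.48,0,0,-27,0,0,0,0.48,0,0,-31,0,0,0,0]
}}

```text
time_s: 26.17
eef_pos: [596.7, 234.6, 112.3]
orientation: [-0.001, 0.653, 0.757, -0.001]
ft_force: [0.5, -0.4, -0.7]
width: 52.7
gripper_force: 0.0
```

Call:
{"op": "apply_moves", "data": {
  "plan": [0,0,0,0,0,0.107,0,0,0,0,0,0,0.107,0,-31.4,-14.2,0,0,0,0,0,-31.4,-14.2,0,0,0,0,0,-31.4,-14.2,0,0,0,0,0,-31.4,-14.2,0,0,0,0,0,-31.4,-14.2,0,0,0,0,0,-31.4,-14.2,0,0,0,0,0],
  "newtons": 30
}}

```text
time_s: 26.83
eef_pos: [499.4, 51.5, 113.0]
orientation: [0.0, 0.73, 0.683, 0.0]
ft_force: [0.6, -0.5, 1.0]
width: 94.1
gripper_force: 0.0
```

Call:
{"op": "apply_moves", "data": {
  "plan": [-31.4,-14.2,0,0,0,0,0,-31.4,-14.2,0,0,0,0,0,0,0,0,0,0,0,0,0,0,0,0,0,0,0]
}}

```text
time_s: 27.17
eef_pos: [467.3, -9.3, 113.1]
orientation: [0.0, 0.732, 0.682, 0.0]
ft_force: [0.5, 0.1, -1.1]
width: 93.9
gripper_force: 0.0
```

Call:
{"op": "apply_moves", "data": {
  "plan": [0.5,0,24,0,0,0,0,0,0,24,0,0,0,0,0,0,22,0,0,0,0,0,0,12,0,0,0,0,0,0,4,0,0,0,0,0,0,0,0,0,0,1,0,0,0,0,0,0,1,0,0,0,0,0,0,1]
}}

```text
time_s: 27.83
eef_pos: [468.9, -7.4, 27.4]
orientation: [0.001, 0.73, 0.683, 0.001]
ft_force: [0.8, -0.3, -0.1]
width: 77.4
gripper_force: 0.0
```

Call:
{"op": "apply_moves", "data": {
  "plan": [0,0,0,0,0,0,1,0,0,0,0,0,0,1,0,0,0,0,0,0,1,0,0,0,0,0,0,1,0,0,0,0,0,0,1,0,0,0,0,0,0,1]
}}

```text
time_s: 28.33
eef_pos: [467.8, -7.7, 26.9]
orientation: [0.0, 0.73, 0.683, 0.0]
ft_force: [-0.7, 1.5, 5.5]
width: 51.1
gripper_force: 30.0
```

Call:
{"op": "apply_moves", "data": {
  "plan": [0,0,-4,0,0,0,1,0,0,-20,0,0,0,1,0,0,-33,0,0,0,1,0,0,-33,0,0,0,1,-29.4,17.4,0,0,0,0,1,-29.4,17.4,0,0,0,0,1,-29.4,17.4,0,0,0,0,1,-29.4,17.4,0,0,0,0,1]
}}

```text
time_s: 29.0
eef_pos: [529.4, -130.7, 116.6]
orientation: [-0.0, 0.73, 0.683, -0.0]
ft_force: [-0.2, 0.4, -2.1]
width: 50.9
gripper_force: 30.0
```

Call:
{"op": "apply_moves", "data": {
  "plan": [-29.4,17.4,0,0,0,0,1,-29.4,17.4,0,0,0,0,1,-29.4,17.4,0,0,0,0,1,-29.4,17.4,0,0,0,0,1,0,0,0,0,0,0,1,0,0,0,0,0,0,1]
}}

```text
time_s: 29.5
eef_pos: [590.9, -253.3, 115.2]
orientation: [-0.001, 0.731, 0.682, -0.0]
ft_force: [-0.5, 0.2, -2.6]
width: 51.1
gripper_force: 30.0
```

Call:
{"op": "apply_moves", "data": {
  "plan": [0,0,24,0,0,0,1,0,0,24,0,0,0,1,0,0,20,0,0,0,1,0,0,11,0,0,0,1,0,0,6,0,0,0,1,0,0,0,0,0,0,1,0,0,0,0,0,0,1,0,0,0,0,0,0,0.3]
}}

```text
time_s: 30.17
eef_pos: [591.5, -251.6, 32.4]
orientation: [0.001, 0.73, 0.683, 0.0]
ft_force: [0.2, 0.1, 0.2]
width: 55.1
gripper_force: 0.0
```

Call:
{"op": "apply_moves", "data": {
  "plan": [0,0,0,0,0,0,0.3,0,0,0,0,0,0,0.3,0,0,0,0,0,0,0.3,0,0,-5,0,0,0,0.3,0,0,-25,0,0,0,0.3,0,0,-40,0,0,0,0.3,0,0,-40,0,0,0,0.3,0,0,-40,0,0,0,0]
}}

```text
time_s: 30.83
eef_pos: [590.5, -251.5, 183.3]
orientation: [-0.0, 0.73, 0.683, -0.0]
ft_force: [0.5, -1.3, 0.3]
width: 69.5
gripper_force: 0.0
```

Call:
{"op": "apply_moves", "data": {
  "plan": [-40,-10,-20,0,0,0,0,-40,-20,-20,0,0,0,0,-40,-20,0,0,0,0,0,-40,-20,0,0,0,0,0,-40,-20,0,0,0,0,0,0,0,0,0,0,0,0,0,0,0,0,0,0,0]
}}

```text
time_s: 31.42
eef_pos: [495.4, -429.9, 216.9]
orientation: [0.0, 0.732, 0.681, 0.0]
ft_force: [0.7, 1.0, 0.3]
width: 93.7
gripper_force: 0.0
```

```bash
python3 - <<'E'
from h import *
t=snap('top','t6'); s=snap('side','s6'); o=observe(); print(o['time_s'],o['eef_pos'])
W=np.zeros((600,800,3),np.uint8); W[:330,:800]=cv2.resize(t['image'][145:277,110:430,::-1],(800,330),interpolation=cv2.INTER_CUBIC)
W[330:,:400]=cv2.resize(s['image'][150:285,190:390,::-1],(400,270),interpolation=cv2.INTER_CUBIC)
cv2.imwrite('pics/m6.png',W)
E
```

```text
31.5167 [ 496.99139831 -427.31521153  216.81343074]
```

View pics/m6.png

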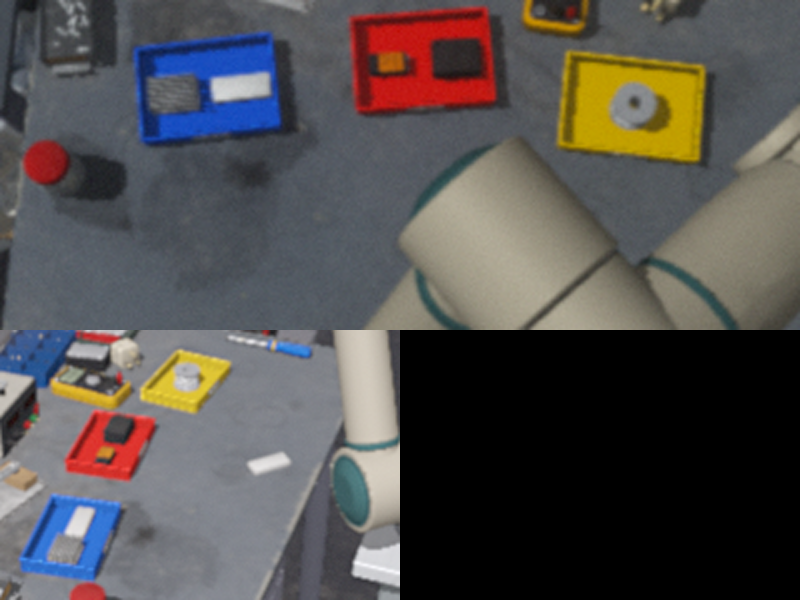

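All five parts lie flat in the right trays: heat sink and bar in blue, battery and adapter in red, and the spool upright in yellow at (633,105). The jar, the screwdriver and the decoy bar have not been moved.

```bash
python3 -c "
from bench import close_job
print(close_job())"
```

```text
the job is handed in; nothing more can be done
None
```

The job is handed in after about 32 s of robot time: all five parts lie flat in their trays by the final top and side pictures, and the jar, screwdriver and look-alike bar were left alone; no verdict was returned.

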